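Fit the handle lever to an extraction-duct damper and shut it

ROBOT

A 6-joint arm with a two-finger parallel gripper is mounted at the origin on the work surface. World frame = base frame: x ahead of the robot, y to its left, z up, the work surface at z = 0. Lengths are in m, angles in rad, forces in N, time in s.
With the tool pointing down it reaches from about 0.35 to 0.85 m from the base axis. Payload 8.1 kg.
Tool frame: the origin (TCP) lies on the centre line of the jaws, within the pads' length; the fingertips stand robot.tips_ahead ahead of it and the grasp point (between the pads) lies 8 mm behind it (robot.tips_ahead is the distance from the TCP to the fingertips, in m); z points along the fingers, y is the direction in which the jaws open and shut (so a half turn about z gives the same grasp; the last joint's range is limited). The gripper opens to 93 mm and grips with 3 to 60 N. Pads are 15 mm wide; open, the fingers measure 128 mm over their backs; the gripper's body (75 mm by 188 mm) begins 65 mm behind the grasp point.
Start: joints at [1.255, 0.13, 1.488, -0, 1.523, -0.085], TCP at [0.137, 0.584, 0.23] pointing down, gripper open.
Joint ranges: [-2.96, 2.96], [-0.89, 2.26], [0.02, 2.5], [-1.34, 4.48], [0, 2.73], [-2.66, 2.66]. Speed limits (rad/s): [2.39, 2.39, 2.79, 3.14, 3.14, 3.14].

INTERFACE

Orientations are given as a rotation vector (axis times angle).
In Python, from plant import monitor, eyes, job, robot gives the robot as it stands.
- The arm moves only by the tool servo_tool, never from a script. Its argument "plan" is a list that holds one entry, the list of rows, each a list of 7 numbers: the closure, from -1 (fully open) to 1 (shut), so that 0 is half open, then the shift along the world's x, y, z in mm, then the turn, a rotation vector about the world's x, y, z in rad. In form: [[[hand, dx, dy, dz, ax, ay, az], ...]]. A call has 1 to 12 rows; each row shifts and turns the commanded pose from where the row before left it; what a row does not reach is not made up. A row lasts 1/10 s, in which the tool goes at most 50 mm and 8.59 degrees, less where a joint would pass 70% of its speed; a pose out of reach is approached as far as the arm can. A call with a gripper value outside its range is refused whole. The fingers move at their own pace and stop on an object; "force" is the grip in N (left out, the last holds). Time passes only in rows, so rows that do not move let the fingers close. It gives the time, the measured TCP pose, the force and the opening at its end, in the units of the state.
- monitor.read_state(): the state, without advancing time (a new reading comes with each control period).
- eyes.read_camera(name): name is "scene" or "side" or "wrist"; returns the picture (420x560x3 uint8, red, green, blue); there is no depth.
- eyes.camera_info(name): a dict with "mtx" (3x3 intrinsics, pixels), "R" (3x3) and "t" (3): a world point X has camera coordinates R X + t. Camera axes: x right, y down, z forward; pixel columns grow to the right and rows downward; lengths in m; the calibration is good to about 2 mm. A picture is of the moment at which its call begins: read the wrist's pose just before it. camera_info takes no time and is no camera call; for the wrist camera it gives the pose at the moment of the call.
- job.close_job(): hands the job in, once; it reports no verdict.
The state is a dict: "t": time; "q": joint angles; "dq": joint speeds; "joint_torque": joint torques, N m; "tool_pos": TCP position; "orientation": TCP orientation; "force": force on the tool from outside, world axes, zero at the start; "wrist_torque": the same for the moment, N m; "opening": finger opening in m.
Only numpy, scipy, OpenCV 4.12 (cv2) and the standard library are available. Lean on these libraries where they do the work, as an engineer would, in place of code of your own. Each camera call takes 0.05 s, during which the arm holds its last target. There are 200 camera calls.

TASK

Fit the loose blue handle lever onto the damper's splined spindle: turn it until its slots match the splines, with the arm between the red and green stop pins, and slide it down fully home. Then swing the lever round until it rests against the red (shut) pin and let go. Do it gently, without forcing the lever, and leave the other things on the bench where they are.

Things in the scene. Friction and masses are not known exactly. Their poses are not given: they have to be found in the camera images.
- damper: Short bright round duct, 118 mm across its flanges, 200 mm long, lying along its own y on timber packs, fixed; origin on the bench under its middle, z up. On top a level grey plate, 106 x 176 mm (x -34 to 72, y -88 to 88 mm), top 122 mm above the bench. Stiff upright spindle at x = y = 0 (0.2 N m to turn). The lever bearing on damper or spindle with over 50 N would mark it.
- spindle_base (a point): On the spindle axis, at the top face of its round shoulder (40 mm across), 124 mm above the bench: the hub's underside rests here when fully home. Axes as the damper's: it does not turn with the spindle. A round 16 mm pilot nose reaches 30 mm above it (straight for 21 mm, then tapering to 8 mm across).
- spline_top (a point): On the spindle axis, at the top of 4 splines (a cross round the pilot, each 6 mm wide, 26 mm tip to tip, 14 mm high, from 124 to 138 mm above the bench). Axes as the damper's. The splines' angle is NOT measured: one points within 37 degrees either side of the damper's +x, the rest every 90. Feel for it: hub over the pilot, light push (5 to 10 N), turn until it drops in.
- red_pin (a point): Top centre of the red rubber-sleeved upright pin (SHUT stop), 10 mm thick, 134 mm above the bench, 80 mm from the spindle axis, 64 degrees from the damper's +x towards its -y. The arm passes above the pins while the hub rests on the spline tops, and meets them once it is home.
- green_pin (a point): Top centre of the green upright pin (open stop), like the red one, 64 degrees from the damper's +x towards its +y. The fitted arm belongs between the two pins, over the damper's +x side.
- lever_hub (a point): Centre of the steel hub of the loose lever, which lies flat on the bench with the hub's axis upright; x points along the arm, z up. Lever about 0.35 kg, balanced near the hub. Hub 42 mm across, 34 mm tall: this point is 17 mm above its underside. Flat blue arm, 18 mm wide, 10 mm thick, along the underside. Grip the hub across its sides, square to the arm; it goes on as it lies.
- lever_bore (a point): Centre of the hub's upper mouth, 34 mm above its underside; axes as lever_hub. The bore goes straight through: 18 mm round, with 4 slots 7 mm wide, 29 mm across opposite slot ends, one slot towards the arm, the rest every 90 degrees. Play: 0.5 mm each side of a spline, 1 mm round the pilot.
- lever_knob (a point): Centre of the upright red round knob at the end of the lever's arm: 22 mm across, 33 mm tall, its foot level with the hub's underside; 110 mm along +x from the hub's axis, this point 16 mm above the hub's underside.
- shut_point (a point): Where the knob's centre (point lever_knob) lies when the lever is fully home and its arm touches the red pin: 110 mm from the spindle axis, 54 degrees from the damper's +x towards its -y, 140 mm above the bench.
- grease_can: Bystander: yellow closed can, 60 mm across, 75 mm tall, loose; origin at the centre of its underside.
- wood_block: Bystander: pale timber packing block 50 x 90 x 40 mm, loose; origin at the centre of its underside.
- spare_collar: Bystander: brass collar ring 56 mm across, 16 mm tall, loose; origin at the centre of its underside.
Things that resemble listed ones, but are neither listed nor needed, are in the scene too. What is meant by the part that bears lever_hub is not pink, and is the smaller of those in its own colour.

How it is judged:
By the outcome, as a careful person would: the job done as asked, in the order asked, and still so for the second after the job is handed in, with the robot touching nothing.
It also fails if it takes over 72 s, if anything falls off the work surface, if the arm or the gripper's body presses on something with over 40 N, if the wrist force passes 120 N, or if a joint passes its speed limit or range.

## Working session

There is one attempt and no reset: what is moved stays moved. The work goes in short steps, Python scripts to look and compute and a tool call to move; the robot and the scene stay as the last step left them, time stands still between calls to the robot, and variables do not carry over. Pictures are saved under pics/ and viewed, about 8 in all and at most 12, crops included, and the job is handed in when it is done.

Besides the shell and the picture viewer there is one more tool, called after ">>>" as a command line: name --argument value ..., lists and objects as JSON in quotes. servo_tool: Moves the arm, as the interface text tells. Its arguments: {"type":"object","properties":{"plan":{"type":"array"},"force":{"type":"number"}},"required":["plan"]}

```bash
mkdir -p pics; ls
python3 - <<'E'
from plant import monitor, eyes, job, robot
import cv2,numpy as np
s=monitor.read_state();print(s);print(robot.tips_ahead)
a=[eyes.read_camera(n) for n in("scene","side")]
for n,i in zip(("scene","side"),a): cv2.imwrite(f"pics/{n}0.png",i[:,:,::-1]); c=eyes.camera_info(n);print(c)
cv2.imwrite("pics/both0.png",cv2.vconcat([cv2.resize(i[:,:,::-1],None,fx=1,fy=1) for i in a])[:, :])
E
```

```text
pics
{'t': 0.0, 'q': array([ 1.25462244e+00,  1.31157755e-01,  1.48927997e+00,  1.44333111e-05,
        1.52300467e+00, -8.53789125e-02]), 'dq': array([-0.00135745, -0.00053553, -0.00091389, -0.00062452,  0.00055052,
        0.00149789]), 'joint_torque': array([-1.08584631e-03, -5.59849191e+01, -4.91755986e+01,  7.68105453e-02,
        3.57461767e-02, -1.81991963e-04]), 'tool_pos': array([0.13703891, 0.58357207, 0.22858909]), 'orientation': array([-3.61684664e-01, -3.12031634e+00,  2.84234349e-03]), 'force': array([-0.72357477,  0.873782  ,  0.56341988]), 'wrist_torque': array([-0.02357136, -0.03580733,  0.04734788]), 'opening': 0.09290530753877811}
0.011
{'mtx': array([[385.26852315,   0.        , 280.46416299],
       [  0.        , 385.26852315, 209.30537153],
       [  0.        ,   0.        ,   1.        ]]), 'R': array([[-0.543432  ,  0.83918545, -0.02120032],
       [ 0.55766092,  0.34201774, -0.75633204],
       [-0.62745196, -0.42283762, -0.65384431]]), 't': array([ 0.33090162, -0.2130574 ,  1.21228085])}
{'mtx': array([[542.96250637,   0.        , 271.48988146],
       [  0.        , 542.96250637, 216.75848506],
       [  0.        ,   0.        ,   1.        ]]), 'R': array([[-0.9359942 , -0.35201287,  0.0013427 ],
       [-0.27762399,  0.73584001, -0.61762804],
       [ 0.21642501, -0.57846903, -0.7864692 ]]), 't': array([0.53438593, 0.22310024, 1.29655368])}
```

View pics/scene0.png

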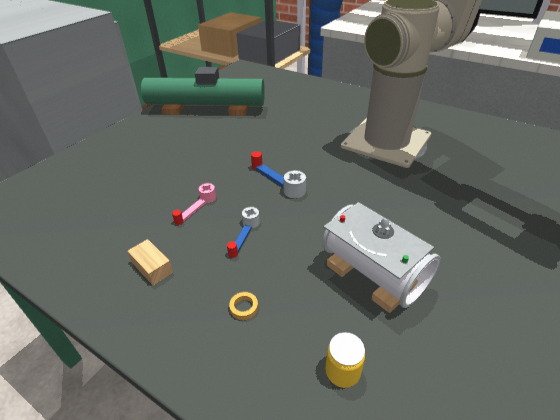

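View pics/side0.png

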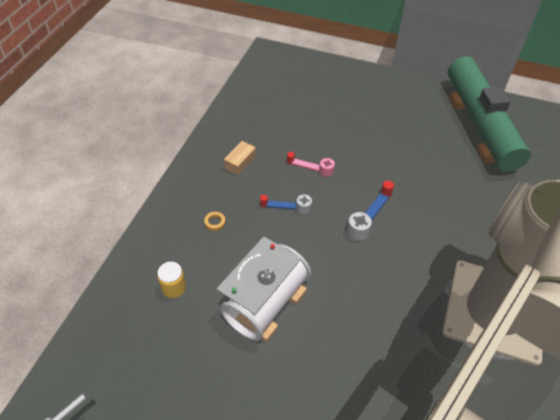

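```bash
cat > h.py <<'E'
from plant import monitor, eyes, job, robot
import cv2,numpy as np
def ray(c,uv):
    d=c["R"].T@np.linalg.inv(c["mtx"])@np.r_[uv,1]; return -c["R"].T@c["t"],d
def onplane(c,uv,z):
    o,d=ray(c,uv); return o+d*(z-o[2])/d[2]
def tri(cs,uvs):
    A=np.zeros((3,3));b=np.zeros(3);r=[]
    for c,u in zip(cs,uvs):
        o,d=ray(c,u);d=d/np.linalg.norm(d);P=np.eye(3)-np.outer(d,d);A+=P;b+=P@o;r.append((o,P))
    X=np.linalg.solve(A,b);return X,[round(1e3*np.linalg.norm(P@(X-o)),1) for o,P in r]
def proj(c,X):
    p=c["mtx"]@(c["R"]@np.asarray(X)+c["t"]);return p[:2]/p[2]
def blobs(img,lo,hi,amin=15):
    h=cv2.cvtColor(img,cv2.COLOR_RGB2HSV)
    lo2,hi2=np.array(lo),np.array(hi)
    m=cv2.inRange(h,lo2,hi2) if lo[0]<=hi[0] else cv2.inRange(h,np.array([0,*lo[1:]]),hi2)|cv2.inRange(h,lo2,np.array([180,*hi[1:]]))
    n,l,s,c=cv2.connectedComponentsWithStats(m)
    return [(c[i].round(1),s[i].tolist()) for i in range(1,n) if s[i][4]>=amin]
E
python3 - <<'E'
from h import *
for n in("scene","side"):
    i=cv2.imread(f"pics/{n}0.png")[:,:,::-1].copy()
    for k,a in dict(red=((172,170,80),(6,255,255)),green=((50,150,80),(75,255,255)),blue=((105,150,60),(125,255,255)),hub=((0,0,120),(180,40,255)),yellow=((15,150,80),(32,255,255))).items():
        for c,s in blobs(i,*a,amin=12):
            if s[4]<900 and s[1]>130: print(n,k,c,s)
a=cv2.imread("pics/scene0.png")[140:280,160:320];b=cv2.imread("pics/side0.png")[140:260,250:410]
cv2.imwrite("pics/crop1.png",cv2.hconcat([cv2.resize(a,(400,350),interpolation=2),cv2.resize(b,(400,350),interpolation=2)]))
E
```

```text
scene red [256.  158.9] [251, 152, 11, 17, 144]
scene red [177.3 216.8] [172, 210, 11, 15, 119]
scene red [342.1 218.2] [340, 215, 5, 7, 24]
scene red [231.9 249.2] [227, 242, 11, 16, 135]
scene green [405.1 258.3] [403, 256, 5, 6, 23]
scene blue [270.5 174.1] [256, 164, 27, 23, 246]
scene blue [242.4 235.9] [236, 225, 15, 27, 173]
scene hub [385.2 152.5] [382, 149, 7, 8, 19]
scene hub [379.1 153.9] [376, 153, 7, 4, 17]
scene hub [296.4 179.3] [284, 170, 23, 27, 287]
scene hub [251.2 213.7] [242, 206, 17, 21, 188]
scene hub [ 88.7 362.1] [75, 344, 30, 38, 466]
scene yellow [242.  298.7] [234, 295, 19, 12, 59]
scene yellow [243.  314.9] [230, 309, 26, 10, 67]
scene yellow [342.6 371.8] [326, 346, 39, 42, 804]
side red [290.4 155.4] [288, 153, 6, 7, 30]
side red [387.8 185.2] [383, 181, 10, 10, 68]
side red [263.4 198.3] [261, 195, 6, 8, 35]
side blue [376.1 205.7] [369, 196, 17, 21, 94]
side hub [519.3 197.7] [508, 182, 33, 33, 177]
side hub [304.  200.3] [296, 194, 17, 14, 170]
side hub [359.6 221.2] [348, 211, 24, 22, 319]
side hub [169.1 270.9] [157, 261, 25, 21, 412]
side hub [556.3 301.1] [551, 298, 9, 8, 31]
side hub [456.5 303.4] [455, 300, 4, 8, 14]
side hub [458.3 317.4] [454, 315, 10, 6, 16]
side hub [466.9 327.3] [463, 325, 9, 6, 14]
side hub [469.5 343.8] [466, 342, 8, 5, 15]
side hub [501.6 355.1] [499, 353, 6, 5, 19]
side hub [509.9 356.8] [506, 355, 9, 4, 19]
side hub [535.9 357.3] [534, 355, 5, 5, 18]
side hub [ 68. 408.] [44, 394, 42, 26, 265]
side yellow [173.1 287.5] [160, 275, 25, 22, 282]
```

View pics/crop1.png

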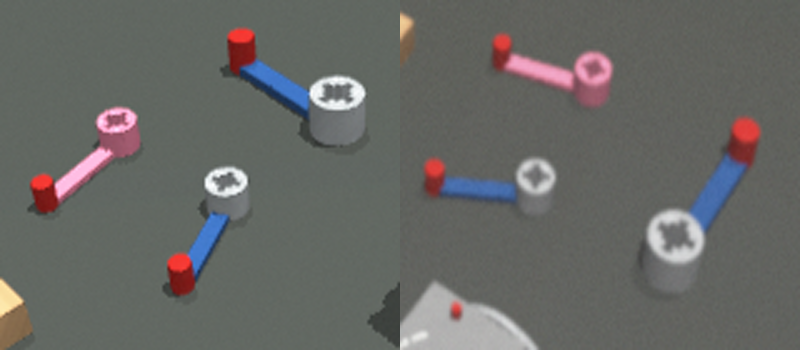

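Run:
```python
from h import *
np.set_printoptions(precision=4,suppress=True)
S,D=eyes.camera_info("scene"),eyes.camera_info("side")
print("bore",onplane(S,(250.6,212.2),.034),onplane(D,(304.4,199.7),.034),tri([S,D],[(250.6,212.2),(304.4,199.7)]))
print("knob",onplane(S,(231.9,249.2),.018),onplane(D,(263.4,199.0),.02))
r=onplane(S,(342.1,218.2),.129);g=onplane(S,(405.1,258.3),.129)
i=cv2.imread("pics/side0.png")[:,:,::-1].copy()
rd=[c for c in blobs(i,(170,110,80),(8,255,255),6) if 265<c[0][0]<280];gd=[c for c in blobs(i,(45,80,60),(80,255,255),6) if c[0][0]<250 and c[0][1]>200]
print(rd,gd)
r2=onplane(D,rd[0][0],.129);g2=onplane(D,gd[0][0],.129)
for r,g in((r,g),(r2,g2),((r+r2)/2,(g+g2)/2)):
    y=(g-r)[:2];L=np.linalg.norm(y);y/=L;x=np.array([y[1],-y[0]]);o=(r+g)[:2]/2-.0351*x
    print("pins",r,g,L,"O",o,"yaw x",np.degrees(np.arctan2(x[1],x[0])))
s=monitor.read_state();print(s["q"])
for n in("scene0","side0"):
    i=cv2.imread(f"pics/{n}.png")
    c=S if n=="scene0" else D
    print(n,proj(c,[*o,.154]),proj(c,[*o,.124]))
```

```text
bore [ 0.5253 -0.1382  0.034 ] [ 0.5281 -0.1379  0.034 ] (array([ 0.5275, -0.1362,  0.0364]), [np.float64(0.2), np.float64(0.2)])
knob [ 0.633  -0.1117  0.018 ] [ 0.6367 -0.1121  0.02  ]
[(array([272. , 245.7]), [271, 244, 3, 5, 13])] [(array([233.6, 289.9]), [232, 288, 4, 5, 15])]
pins [0.5295 0.0958 0.129 ] [0.5663 0.2352 0.129 ] 0.14412936191372805 O [0.514  0.1744] yaw x -14.784260864053444
pins [0.5333 0.0972 0.129 ] [0.5702 0.2366 0.129 ] 0.14420928437793817 O [0.5179 0.1758] yaw x -14.839334946529247
pins [0.5314 0.0965 0.129 ] [0.5683 0.2359 0.129 ] 0.14416930649514803 O [0.5159 0.1751] yaw x -14.811805538081433
[ 1.2546  0.1311  1.4892 -0.      1.523  -0.0855]
scene0 [385.3095 219.0601] [382.8396 230.7181]
side0 [266.934  268.7926] [267.0048 276.0962]
```

Candidates: small blue lever with hub at scene (251,217), big blue lever (294,184), pink lever (207,193). The small blue one fits: it isn't pink and it is the smaller of the two blue ones, as the crop confirms.

>>> servo_tool --plan '[[[-1, 23, -42.5, 0, 0, 0, 0.028], [-1, 23, -42.5, 0, 0, 0, 0.028], [-1, 23, -42.5, 0, 0, 0, 0.028], [-1, 23, -42.5, 0, 0, 0, 0.028], [-1, 23, -42.5, 0, 0, 0, 0.028], [-1, 23, -42.5, 0, 0, 0, 0.028], [-1, 23, -42.5, 0, 0, 0, 0.028], [-1, 23, -42.5, 0, 0, 0, 0.028], [-1, 23, -42.5, 0, 0, 0, 0.028], [-1, 23, -42.5, 0, 0, 0, 0.028], [-1, 23, -42.5, 0, 0, 0, 0.028], [-1, 23, -42.5, 0, 0, 0, 0.028]]]'

```text
t: 1.3
tool_pos: [0.4136, 0.0721, 0.2295]
orientation: [-0.167, 3.137, 0.0]
force: [0.7, 1.6, 1.0]
opening: 0.0933
```

>>> servo_tool --plan '[[[-0.5, 22, -42, 0, 0, 0, 0.028], [-0.5, 22, -42, 0, 0, 0, 0.028], [-0.5, 22, -42, 0, 0, 0, 0.028], [-0.5, 22, -42, -10, 0, 0, 0.028], [-0.5, 24, -42, -20, 0, 0, 0.02], [-0.5, 0, 0, 0, 0, 0, 0], [-0.5, 0, 0, 0, 0, 0, 0]]]'

```text
t: 2.0
tool_pos: [0.5233, -0.1345, 0.1986]
orientation: [0.368, -3.116, -0.003]
force: [0.7, -0.2, 1.4]
opening: 0.0694
```

Run:
```python
from h import *
s=monitor.read_state();print(s["t"],s["tool_pos"],s["orientation"],s["force"],s["wrist_torque"],s["opening"])
c=eyes.camera_info("wrist");i=eyes.read_camera("wrist");cv2.imwrite("pics/w1.png",i[:,:,::-1]);np.savez("w1.npz",**c)
print(c, proj(c,[.527,-.138,.034]))
S=eyes.camera_info("scene");print("bighub",onplane(S,(295,177),.045),"pink",onplane(S,(207,188),.034))
```

```text
2.0 [ 0.52325275 -0.13450552  0.19864823] [ 0.36783333 -3.11648269 -0.00313599] [ 0.65873028 -0.16848207  1.40485998] [0.05382192 0.04184874 0.022072  ] 0.06944032744351553
{'mtx': array([[360.71633358,   0.        , 279.17647576],
       [  0.        , 360.71633358, 208.65817321],
       [  0.        ,   0.        ,   1.        ]]), 'R': array([[-0.23319645,  0.97242743,  0.00207516],
       [ 0.93659174,  0.22402772,  0.26945779],
       [ 0.26156326,  0.06478018, -0.96300996]]), 't': array([ 0.25299071, -0.4835589 ,  0.23381914])} [274.77302301 195.83635268]
bighub [ 0.36187582 -0.11370237  0.045     ] pink [ 0.50777403 -0.29056488  0.034     ]
```

View pics/w1.png

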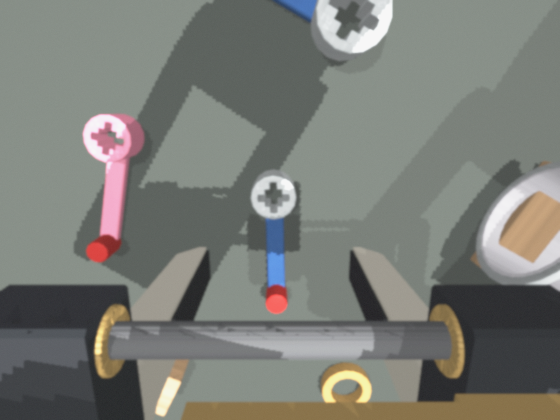

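The wrist view shows the small blue lever's mouth at (273,195) and its knob top at (276,297), with clear space on both sides.

Run:
```python
from h import *
np.set_printoptions(precision=4,suppress=True)
c=dict(np.load("w1.npz"));i=cv2.imread("pics/w1.png")[:,:,::-1].copy()
g=cv2.cvtColor(i,cv2.COLOR_RGB2HSV)
m=cv2.inRange(g,np.array([0,0,195]),np.array([180,40,255]));m[:,:240]=0;m[:,310:]=0;m[:160]=0;m[230:]=0
p=cv2.findNonZero(m);(u,v),r=cv2.minEnclosingCircle(cv2.convexHull(p));print("hub",u,v,r,cv2.fitEllipse(cv2.convexHull(p)))
h=onplane(c,(u,v),.034)
k=[b for b in blobs(i,(172,170,80),(6,255,255)) if 250<b[0][0]<300];print(k)
kk=onplane(c,k[0][0],.027);d=kk-h
print(h,kk,np.linalg.norm(d[:2]),"yaw",np.degrees(np.arctan2(d[1],d[0])))
s=monitor.read_state();R=cv2.Rodrigues(s["orientation"])[0];print("tooly",np.degrees(np.arctan2(R[1,1],R[0,1])),R[:,2]);print("delta mm",(h-s["tool_pos"])*1e3)
```

```text
hub 273.1484680175781 195.71377563476562 21.916240692138672 ((273.279541015625, 196.2508544921875), (41.430030822753906, 43.533695220947266), 75.99124908447266)
[(array([276.1, 292.1]), [267, 287, 19, 14, 137])]
[ 0.5272 -0.1395  0.034 ] [ 0.6256 -0.1134  0.027 ] 0.10174352094622509 yaw 14.849980309427895
tooly 103.54034030920745 [-0.0015  0.0009 -1.    ]
delta mm [   3.561    -5.7162 -165.9464]
```

>>> servo_tool --plan '[[[-0.5, 3.8, -5.5, -30, 0, 0, 0.017], [-0.5, 0, 0, -40, 0, 0, 0], [-0.5, 0, 0, -40, 0, 0, 0], [-0.5, 0, 0, -35, 0, 0, 0], [-0.5, 0, 0, -20, 0, 0, 0], [-0.5, 0, 0, -14, 0, 0, 0], [-0.5, 0, 0, 0, 0, 0, 0], [0.3, 0, 0, 0, 0, 0, 0], [0.3, 0, 0, 0, 0, 0, 0], [0.3, 0, 0, 0, 0, 0, 0], [0.3, 0, 0, 0, 0, 0, 0], [0.3, 0, 0, 0, 0, 0, 0]]]' --force 30

```text
t: 3.25
tool_pos: [0.5286, -0.1395, 0.0227]
orientation: [-0.398, 3.115, -0.0]
force: [-1.1, 3.1, 6.1]
opening: 0.0417
```

>>> servo_tool --plan '[[[0.3, 0, 0, 0, 0, 0, 0], [0.3, 0, 0, 0, 0, 0, 0]]]'

```text
t: 3.45
tool_pos: [0.5287, -0.1395, 0.0227]
orientation: [-0.398, 3.115, -0.0]
force: [-1.5, 2.0, 6.9]
opening: 0.0419
```

>>> servo_tool --plan '[[[0.3, 0, 0, 10, 0, 0, 0], [0.3, 0, 0, 20, 0, 0, 0], [0.3, 0, 0, 40, 0, 0, 0], [0.3, 0, 0, 45, 0, 0, 0], [0.3, 0, 0, 45, 0, 0, 0], [0.3, 0, 0, 30, 0, 0, 0], [0.3, 0, 0, 0, 0, 0, 0], [0.3, 0, 0, 0, 0, 0, 0]]]'

```text
t: 4.25
tool_pos: [0.528, -0.1396, 0.2117]
orientation: [-0.398, 3.116, -0.001]
force: [0.4, 0.0, -3.1]
opening: 0.0417
```

Run:
```python
from h import *
np.set_printoptions(precision=4,suppress=True)
s=monitor.read_state();print(s["t"],s["tool_pos"],s["orientation"],s["force"],s["wrist_torque"],s["opening"])
c=eyes.camera_info("wrist");i=eyes.read_camera("wrist");cv2.imwrite("pics/w2.png",i[:,:,::-1]);np.savez("w2.npz",**c)
u=s["tool_pos"]-[0,0,.0227]
for z in(0,.034): print(proj(c,u+[0,0,z]))
```

```text
4.25 [ 0.528  -0.1396  0.2117] [-0.3979  3.1156 -0.0008] [ 0.3909  0.0115 -3.0822] [0.067  0.0315 0.0595] 0.04172847518481301
[280.3418 253.12  ]
[280.5128 283.1805]
```

View pics/w2.png

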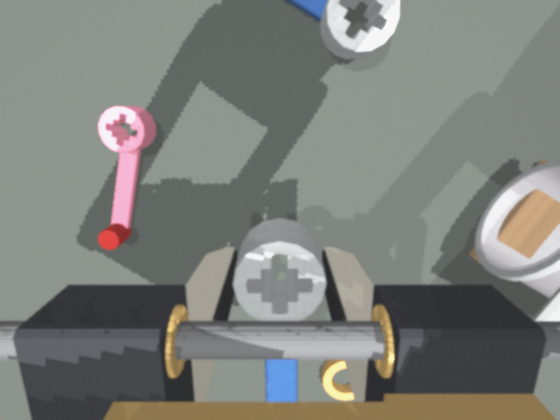

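>>> servo_tool --plan '[[[0.3, 7, 20, 0, 0, 0, -0.05], [0.3, 7, 37, 0, 0, 0, -0.06], [0.3, 7, 37, 0, 0, 0, -0.06], [0.3, 7, 37, 0, 0, 0, -0.06], [0.3, 7, 37, 0, 0, 0, -0.06], [0.3, 7, 37, 0, 0, 0, -0.06], [0.3, 7, 37, 0, 0, 0, -0.06], [0.3, 5, 34, 0, 0, 0, -0.06], [0.3, 3, 20, 0, 0, 0, -0.043], [0.3, 0, 0, 0, 0, 0, 0], [0.3, 0, 0, 0, 0, 0, 0]]]'

```text
t: 5.4
tool_pos: [0.5835, 0.1563, 0.2087]
orientation: [-0.402, -3.111, 0.003]
force: [-0.8, -0.4, -3.1]
opening: 0.0421
```

Run:
```python
from h import *
np.set_printoptions(precision=4,suppress=True)
s=monitor.read_state();print(s["t"],s["tool_pos"],s["orientation"],s["force"],s["wrist_torque"],s["opening"])
R=cv2.Rodrigues(s["orientation"])[0];print("armyaw",np.degrees(np.arctan2(R[1,1],R[0,1]))-90)
c=eyes.camera_info("wrist");i=eyes.read_camera("wrist");cv2.imwrite("pics/w3.png",cv2.resize(i[:,:,::-1],None,fx=1.4,fy=1.4,interpolation=2));np.savez("w3.npz",i=i,tp=s["tool_pos"],**c)
u=s["tool_pos"]-[0,0,.0227]
for z in(0,.034): print(proj(c,u+[0,0,z]))
print(proj(c,[.517,.174,.154]))
```

```text
5.4 [0.5835 0.1563 0.2087] [-0.402  -3.1115  0.0028] [-0.7753 -0.351  -3.1015] [-0.0685  0.0812  0.0265] 0.04213793666565777
armyaw -14.721895174253845
[279.7854 252.8659]
[279.6588 282.5801]
[280.2676 118.2604]
```

View pics/w3.png

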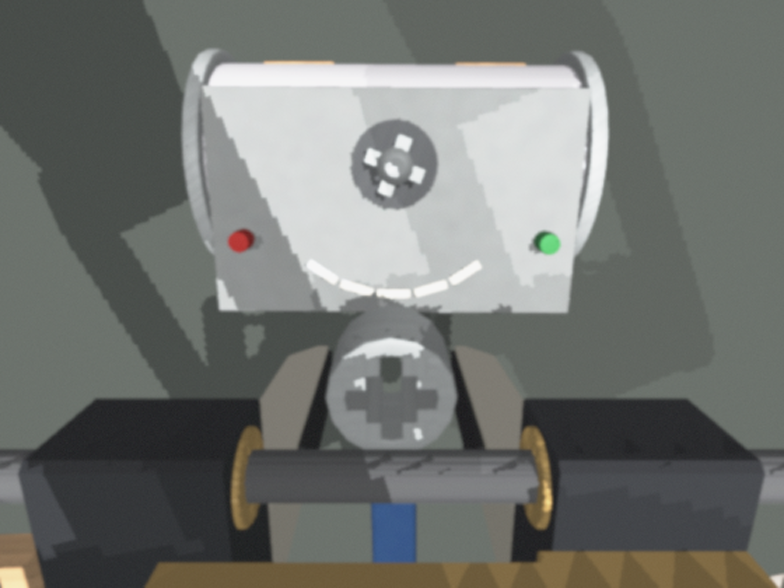

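The wrist view (1.4x) shows the spline tips at (403,142), (372,157), (417,174) and (386,188), the pins at (240,240) red and (547,243) green, and the hub's slot cross at (391,400).

Run:
```python
from h import *
np.set_printoptions(precision=4,suppress=True)
f=np.load("w3.npz");c={k:f[k] for k in("mtx","R","t")};i=f["i"];tp=f["tp"]
g=cv2.cvtColor(i,cv2.COLOR_RGB2GRAY);m=np.zeros_like(g);cv2.circle(m,(282,118),28,255,-1);m&=((g>190)*255).astype(np.uint8)
n,l,s,ce=cv2.connectedComponentsWithStats(m)
P=[]
for k in range(1,n):
    if s[k][4]>15:
        p=onplane(c,ce[k],.138);print(ce[k],s[k],p)
        if np.hypot(*(ce[k]-[281.8,118]))>9:P.append(p[:2])
P=np.array(P);O=P.mean(0);d=P-O;a=np.degrees(np.arctan2(d[:,1],d[:,0]));print("O",O,np.linalg.norm(d,axis=1),a,a%90)
r=[b for b in blobs(i,(170,110,80),(8,255,255),30) if b[0][1]<230 and b[0][0]<230];gr=[b for b in blobs(i,(50,100,60),(80,255,255),30)];print(r,gr)
r=onplane(c,r[0][0],.131);gr=onplane(c,gr[0][0],.131)
y=(gr-r)[:2];L=np.linalg.norm(y);y/=L;x=np.array([y[1],-y[0]]);print("pins",r,gr,L,"O",(r+gr)[:2]/2-.0351*x,np.degrees(np.arctan2(x[1],x[0])))
for z in(.030,.034):
  h=onplane(c,np.array([391.5,399])/1.4,tp[2]-.0227+z);print("hub",h,(h-tp)[:2]*1e3)
```

```text
[287.699  101.5437] [282  96  12  12 103] [0.5091 0.1807 0.138 ]
[265.234  111.5213] [260 106  12  12  94] [0.5112 0.1661 0.138 ]
[279.4125 121.0375] [275 116  10  11  80] [0.5189 0.173  0.138 ]
[297.6512 124.314 ] [293 119  10  12  86] [0.5236 0.1833 0.138 ]
[275.2289 134.6265] [270 129  11  11  83] [0.5261 0.1684 0.138 ]
O [0.5175 0.1746] [0.0104 0.0106 0.0106 0.0106] [ 144.1523 -126.2119   54.9461  -35.8446] [54.1523 53.7881 54.9461 54.1554]
[(array([171.6, 171.6]), [163, 164, 18, 16, 210])] [(array([390.6, 173.2]), [383, 167, 16, 14, 180])]
pins [0.5323 0.0963 0.131 ] [0.5697 0.2349 0.131 ] 0.14351519271329724 O [0.5171 0.1748] -15.090870402137401
hub [0.5867 0.1555 0.216 ] [ 3.1592 -0.8433]
hub [0.5847 0.156  0.22  ] [ 1.1422 -0.3065]
```

>>> servo_tool --plan '[[[0.3, -12, 3.3, 0, 0, 0, -0.06], [0.3, -18, 5, 0, 0, 0, -0.1], [0.3, -18, 5, 0, 0, 0, -0.1], [0.3, -13, 3.5, 0, 0, 0, -0.08], [0.3, -5, 1.5, 0, 0, 0, -0.028], [0.3, 0, 0, -10, 0, 0, 0], [0.3, 0, 0, -10, 0, 0, 0], [0.3, 0, 0, -5, 0, 0, 0], [0.3, 0, 0, 0, 0, 0, 0], [0.3, 0, 0, 0, 0, 0, 0]]]'

```text
t: 6.45
tool_pos: [0.519, 0.1745, 0.1861]
orientation: [-0.968, -2.988, 0.001]
force: [-1.0, -0.7, -2.2]
opening: 0.042
```

```bash
cat > st.py <<'E'
from h import *
np.set_printoptions(precision=4,suppress=True)
s=monitor.read_state();R=cv2.Rodrigues(s["orientation"])[0]
print(s["t"],s["tool_pos"],"yaw",np.degrees(np.arctan2(R[1,1],R[0,1]))-90,"F",s["force"],"M",s["wrist_torque"],s["opening"],"z",R[:,2])
E
python3 st.py
```

```text
6.45 [0.519  0.1745 0.1861] yaw -35.91738731800109 F [-0.9791 -0.6892 -2.2319] M [-0.0467  0.0472  0.0118] 0.041984842596433196 z [-0.0008 -0.0002 -1.    ]
```

>>> servo_tool --plan '[[[0.3, -1, 0, -5, 0, 0, 0], [0.3, 0, 0, -5, 0, 0, 0], [0.3, 0, 0, -3, 0, 0, 0], [0.3, 0, 0, -2, 0, 0, 0], [0.3, 0, 0, -1, 0, 0, 0], [0.3, 0, 0, 0, 0, 0, 0], [0.3, 0, 0, 0, 0, 0, 0]]]'

```text
t: 7.15
tool_pos: [0.5181, 0.1748, 0.1707]
orientation: [0.968, 2.988, 0.0]
force: [-0.1, -0.3, -2.5]
opening: 0.0416
```

```bash
python3 st.py
```

```text
7.15 [0.5181 0.1748 0.1707] yaw -35.910838166469986 F [-0.0978 -0.2734 -2.5277] M [ 0.0074  0.0333 -0.0255] 0.04163369250122517 z [ 0.0003  0.0001 -1.    ]
```

>>> servo_tool --plan '[[[0.3, 0, 0, -2, 0, 0, 0], [0.3, 0, 0, -2, 0, 0, 0], [0.3, 0, 0, -2, 0, 0, 0], [0.3, 0, 0, 0, 0, 0, 0], [0.3, 0, 0, 0, 0, 0, 0]]]'

```text
t: 7.65
tool_pos: [0.5179, 0.1748, 0.1644]
orientation: [-0.969, -2.988, 0.0]
force: [-0.3, 0.4, -2.0]
opening: 0.0418
```

```bash
python3 st.py
```

```text
7.65 [0.5179 0.1748 0.1644] yaw -35.914557374037045 F [-0.2776  0.443  -1.9557] M [0.0367 0.0239 0.0218] 0.04179228334330853 z [-0.0003 -0.0001 -1.    ]
```

>>> servo_tool --plan '[[[0.3, 0, 0, -2, 0, 0, 0], [0.3, 0, 0, -1, 0, 0, 0], [0.3, 0, 0, -1, 0, 0, 0], [0.3, 0, 0, 0, 0, 0, 0], [0.3, 0, 0, 0, 0, 0, 0]]]'

```text
t: 8.15
tool_pos: [0.518, 0.1748, 0.1606]
orientation: [0.968, 2.989, -0.0]
force: [-1.2, 0.2, -2.8]
opening: 0.0418
```

```bash
python3 st.py
```

```text
8.15 [0.518  0.1748 0.1606] yaw -35.90882190421708 F [-1.1646  0.173  -2.7991] M [-0.0365  0.1286 -0.0723] 0.04184090521636606 z [ 0. -0. -1.]
```

>>> servo_tool --plan '[[[0.3, 0, 0, -1, 0, 0, 0], [0.3, 0, 0, -1, 0, 0, 0], [0.3, 0, 0, 0, 0, 0, 0], [0.3, 0, 0, 0, 0, 0, 0]]]'

```text
t: 8.55
tool_pos: [0.5177, 0.1749, 0.1583]
orientation: [-0.968, -2.988, -0.0]
force: [-0.8, 1.1, -2.3]
opening: 0.0418
```

```bash
python3 st.py
```

```text
8.55 [0.5177 0.1749 0.1583] yaw -35.9096181106592 F [-0.8475  1.1064 -2.3341] M [0.3114 0.2138 0.0424] 0.04177718093036268 z [-0.0005  0.0002 -1.    ]
```

>>> servo_tool --plan '[[[0.3, 0, 0, -1.5, 0, 0, 0], [0.3, 0, 0, -1.5, 0, 0, 0], [0.3, 0, 0, -1.5, 0, 0, 0], [0.3, 0, 0, -1.5, 0, 0, 0], [0.3, 0, 0, 0, 0, 0, 0]]]'

```text
t: 9.05
tool_pos: [0.5177, 0.1749, 0.1522]
orientation: [-0.968, -2.988, 0.0]
force: [-2.4, 2.3, -3.1]
opening: 0.042
```

```bash
python3 st.py
```

```text
9.05 [0.5177 0.1749 0.1522] yaw -35.9073338794241 F [-2.4286  2.3057 -3.106 ] M [ 0.5238  0.5204 -0.0027] 0.04202157689041249 z [-0.0005  0.0001 -1.    ]
```

>>> servo_tool --plan '[[[0.3, -0.4, 0.4, -1.5, 0, 0, 0], [0.3, 0, 0, -1.5, 0, 0, 0], [0.3, 0, 0, -1, 0, 0, 0], [0.3, 0, 0, -0.5, 0, 0, 0], [0.3, 0, 0, 0, 0, 0, 0]]]'

```text
t: 9.55
tool_pos: [0.5176, 0.1751, 0.1479]
orientation: [0.969, 2.989, -0.0]
force: [-0.8, 1.1, -3.5]
opening: 0.042
```

```bash
python3 st.py
```

```text
9.55 [0.5176 0.1751 0.1479] yaw -35.91648766044571 F [-0.7607  1.1454 -3.5465] M [ 0.2142  0.197  -0.0198] 0.04195123985628476 z [-0.     -0.0002 -1.    ]
```

>>> servo_tool --plan '[[[0.3, 0, 0, -0.5, 0, 0, 0], [0.3, 0, 0, -0.5, 0, 0, 0], [0.3, 0, 0, -0.5, 0, 0, 0], [0.3, 0, 0, 0, 0, 0, 0]]]'

```text
t: 9.95
tool_pos: [0.5176, 0.1752, 0.1467]
orientation: [0.969, 2.988, 0.0]
force: [-2.8, 0.6, -0.4]
opening: 0.0418
```

```bash
python3 st.py
```

```text
9.95 [0.5176 0.1752 0.1467] yaw -35.91298636054716 F [-2.7509  0.5937 -0.3848] M [ 0.1173  0.4308 -0.0302] 0.04183037978611134 z [ 0.0001 -0.     -1.    ]
```

>>> servo_tool --plan '[[[0.3, 0, 0, -0.5, 0, 0, 0], [0.3, 0, 0, -0.5, 0, 0, 0], [0.3, 0, 0, -0.5, 0, 0, 0], [0.3, 0, 0, 0, 0, 0, 0]]]'

```text
t: 10.35
tool_pos: [0.5177, 0.1752, 0.1466]
orientation: [0.968, 2.988, 0.0]
force: [-9.2, -0.7, 10.9]
opening: 0.0422
```

```bash
python3 st.py
```

```text
10.35 [0.5177 0.1752 0.1466] yaw -35.9071057623663 F [-9.1701 -0.7271 10.8561] M [-0.2555  1.5208 -0.0516] 0.0421785501537962 z [ 0.0005 -0.     -1.    ]
```

>>> servo_tool --plan '[[[0.3, -0.7, 0, 1.2, 0, 0, 0], [0.3, 0, 0, 0, 0, 0, -0.02], [0.3, 0, 0, 0, 0, 0, -0.04], [0.3, 0, 0, 0, 0, 0, -0.04], [0.3, 0, 0, 0, 0, 0, -0.04], [0.3, 0, 0, 0, 0, 0, -0.02], [0.3, 0, 0, 0, 0, 0, 0]]]' --force 40

```text
t: 11.05
tool_pos: [0.5172, 0.1752, 0.1467]
orientation: [1.205, 2.901, 0.0]
force: [-2.0, -1.0, 5.1]
opening: 0.0421
```

```bash
python3 st.py
```

```text
11.05 [0.5172 0.1752 0.1467] yaw -45.10681638799349 F [-2.0015 -0.9503  5.0974] M [-0.0774  0.3881  0.0194] 0.04206037205977029 z [ 0.0008 -0.     -1.    ]
```

>>> servo_tool --plan '[[[0.3, 0, 0, 0, 0, 0, -0.04], [0.3, 0, 0, 0, 0, 0, -0.05], [0.3, 0, 0, 0, 0, 0, -0.05], [0.3, 0, 0, 0, 0, 0, -0.05], [0.3, 0, 0, 0, 0, 0, -0.05], [0.3, 0, 0, 0, 0, 0, -0.05]]]'

```text
t: 11.65
tool_pos: [0.5172, 0.1751, 0.1466]
orientation: [1.612, 2.696, 0.0]
force: [-3.4, -0.6, 5.3]
opening: 0.042
```

```bash
python3 st.py
python3 - <<'E'
from h import *
c=eyes.camera_info("scene");i=eyes.read_camera("scene")[180:310,310:450]
j=eyes.read_camera("side")[220:340,200:330]
cv2.imwrite("pics/s2.png",cv2.hconcat([cv2.resize(k[:,:,::-1],(400,370),interpolation=2) for k in(i,j)]))
E
```

```text
11.65 [0.5172 0.1751 0.1466] yaw -61.76995457837893 F [-3.3523 -0.623   5.3142] M [-0.2044  0.433   0.2245] 0.04197239065402064 z [ 0.0007 -0.0001 -1.    ]
```

View pics/s2.png

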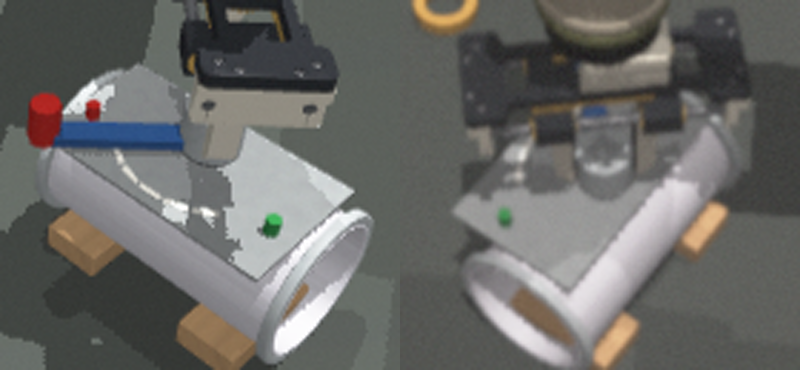

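The crop shows the lever swinging with the gripper, home on the spindle, its arm just short of the red pin (93,110). I'll close in on the pin in small steps.

>>> servo_tool --plan '[[[0.3, 0, 0, 0, 0, 0, -0.03], [0.3, 0, 0, 0, 0, 0, -0.03], [0.3, 0, 0, 0, 0, 0, -0.025], [0.3, 0, 0, 0, 0, 0, -0.015]]]'

```text
t: 12.15
tool_pos: [0.5171, 0.1751, 0.1467]
orientation: [1.743, 2.613, 0.0]
force: [-2.3, -0.8, 4.9]
opening: 0.042
```

```bash
python3 st.py
```

```text
12.15 [0.5171 0.1751 0.1467] yaw -67.39623425535144 F [-2.3408 -0.8367  4.9307] M [-0.1956  0.5201  0.2785] 0.042032681783743836 z [ 0.0007 -0.0001 -1.    ]
```

>>> servo_tool --plan '[[[0.3, 0, 0, 0, 0, 0, -0.012], [0.3, 0, 0, 0, 0, 0, -0.012], [0.3, 0, 0, 0, 0, 0, 0]]]'

```text
t: 12.45
tool_pos: [0.5171, 0.1751, 0.1466]
orientation: [1.773, 2.593, 0.0]
force: [-2.7, -1.4, 4.9]
opening: 0.0421
```

```bash
python3 st.py
```

```text
12.45 [0.5171 0.1751 0.1466] yaw -68.74355670853541 F [-2.7262 -1.4324  4.882 ] M [-0.2864  0.557   0.2067] 0.042128379032857675 z [ 0.0006 -0.0001 -1.    ]
```

>>> servo_tool --plan '[[[0.3, 0, 0, 0, 0, 0, -0.01], [0.3, 0, 0, 0, 0, 0, -0.01], [0.3, 0, 0, 0, 0, 0, 0]]]'

```text
t: 12.75
tool_pos: [0.5171, 0.1751, 0.1466]
orientation: [1.799, 2.575, 0.0]
force: [-2.7, -0.8, 5.7]
opening: 0.042
```

```bash
python3 st.py
```

```text
12.75 [0.5171 0.1751 0.1466] yaw -69.88149970303822 F [-2.6832 -0.7504  5.7018] M [-0.2447  0.5303  0.1314] 0.04201721780921721 z [ 0.0006 -0.0002 -1.    ]
```

>>> servo_tool --plan '[[[0.3, 0, 0, 0, 0, 0, -0.01], [0.3, 0, 0, 0, 0, 0, -0.01], [0.3, 0, 0, 0, 0, 0, 0]]]'

```text
t: 13.05
tool_pos: [0.5172, 0.1751, 0.1466]
orientation: [1.824, 2.557, 0.0]
force: [-3.1, -1.2, 6.1]
opening: 0.0417
```

```bash
python3 st.py
```

```text
13.05 [0.5172 0.1751 0.1466] yaw -70.99704833265722 F [-3.141  -1.1548  6.1197] M [-0.2987  0.529   0.6448] 0.041701969573254116 z [ 0.0007 -0.0002 -1.    ]
```

>>> servo_tool --plan '[[[0.3, 0, 0, 0.7, 0, 0, 0], [0.0, 0, 0, 0, 0, 0, 0], [0.0, 0, 0, 0, 0, 0, 0], [-0.3, 0, 0, 0, 0, 0, 0], [-0.5, 0, 0, 0, 0, 0, 0], [-0.5, 0, 0, 0, 0, 0, 0]]]'

```text
t: 13.65
tool_pos: [0.5169, 0.1752, 0.1469]
orientation: [-1.826, -2.556, 0.0]
force: [-0.4, -0.9, 0.1]
opening: 0.0658
```

>>> servo_tool --plan '[[[-0.5, 0, 0, 5, 0, 0, 0], [-0.5, 0, 0, 15, 0, 0, 0], [-0.5, 0, 0, 30, 0, 0, 0], [-0.5, 0, 0, 40, 0, 0, 0], [-0.5, 17, -45, 0, 0, 0, 0], [-0.5, 17, -45, 0, 0, 0, 0], [-0.5, 0, 0, 0, 0, 0, 0]]]'

```text
t: 14.35
tool_pos: [0.5527, 0.0805, 0.2389]
orientation: [1.83, 2.549, 0.0]
force: [0.1, -0.3, -0.4]
opening: 0.0695
```

```bash
python3 st.py
python3 - <<'E'
from h import *
c=eyes.camera_info("wrist");i=eyes.read_camera("wrist");k=eyes.read_camera("scene")
np.savez("w4.npz",i=i,k=k,**c)
cv2.imwrite("pics/f1.png",cv2.hconcat([cv2.resize(i,(400,300),interpolation=3),cv2.resize(k[180:300,300:460],(400,300),interpolation=2)])[:,:,::-1])
x0=np.array([.5173,.1747]);a=np.radians(-15-54)
X=[*(x0+.11*np.array([np.cos(a),np.sin(a)])),.157];print("knobtop shut",X,proj(c,X),"hubtop",proj(c,[*x0,.158]),"hubtop+4",proj(c,[*x0,.162]))
E
```

```text
14.35 [0.5527 0.0805 0.2389] yaw -71.34947659466326 F [ 0.1296 -0.3135 -0.388 ] M [-0.0182  0.0676  0.0344] 0.06951561454478622 z [ 0.0029 -0.0019 -1.    ]
knobtop shut [np.float64(0.5567204744499831), np.float64(0.0720061530853078), 0.157] [279.77955369 231.65903659] hubtop [272.56747796  62.77159543] hubtop+4 [272.45557355  62.02682598]
```

View pics/f1.png

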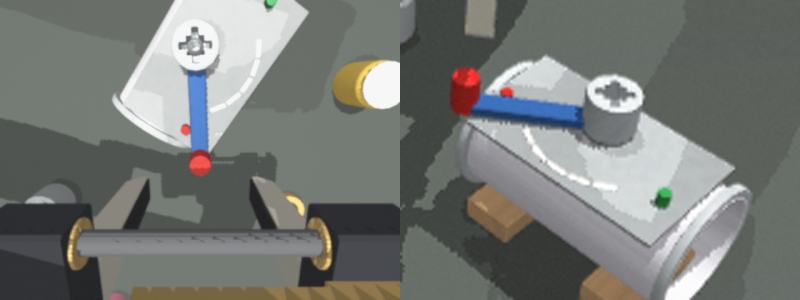

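Run:
```python
from h import *
np.set_printoptions(precision=4,suppress=True)
f=np.load("w4.npz");c={k:f[k] for k in("mtx","R","t")};i=f["i"]
for b in blobs(i,(170,110,80),(8,255,255),20): print("red",b)
for b in blobs(i,(50,100,60),(80,255,255),20): print("green",b)
h=cv2.cvtColor(i,cv2.COLOR_RGB2HSV);m=cv2.inRange(h,np.array([100,90,60]),np.array([130,255,255]));m[:90]=0;m[225:]=0
p=cv2.findNonZero(m)[:,0].astype(float);W=np.array([onplane(c,q,.134)[:2] for q in p])
r=[b for b in blobs(i,(170,110,80),(8,255,255),20) if 240<b[0][0]<270 and 165<b[0][1]<195][0]
rp=onplane(c,r[0],.1335)[:2];mu=W.mean(0);v=np.linalg.svd(W-mu)[2][0];v*=np.sign(-v[1])
n=np.array([-v[1],v[0]]);lat=(W-mu)@n
print("armyaw",np.degrees(np.arctan2(v[1],v[0])),"width",np.percentile(lat,[2,98])*1e3,"pin lateral mm",(rp-mu)@n*1e3,"pin",rp)
cv2.imwrite("pics/f2.png",cv2.resize(i[130:240,220:330],(600,600),interpolation=2)[:,:,::-1])
```

```text
red (array([259.3, 181.3]), [253, 175, 13, 14, 142])
red (array([279.7, 227.8]), [264, 210, 32, 37, 913])
green (array([377.7,   4.1]), [371, 0, 16, 11, 127])
armyaw -69.21368668160757 width [-8.1735  8.1504] pin lateral mm -13.908652139343628 pin [0.5325 0.0965]
```

View pics/f2.png

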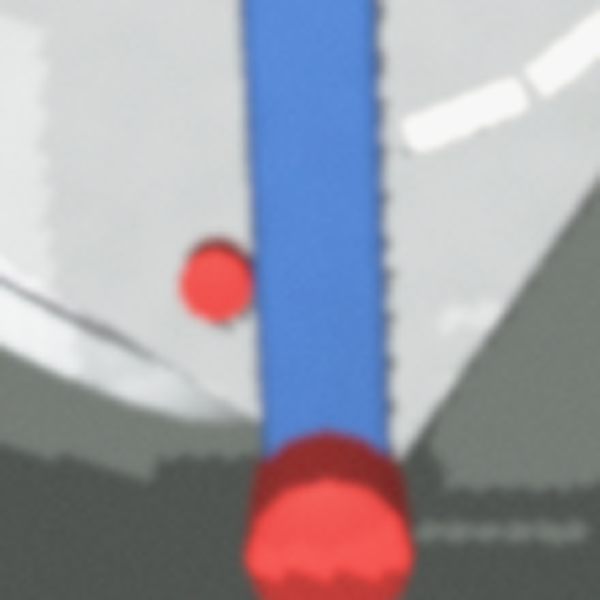

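The arm is touching the red pin: they sit 13.9 mm apart centre to centre (14.0 mm is contact), and the arm's yaw is -69.2° (about -69.1° expected). The gripper is clear, so I'm handing in.

```bash
python3 -c "
from plant import job;print(job.close_job())"
```

```text
the job is handed in; nothing more can be done
None
```

The small blue lever is fitted fully home on the spindle, swung against the red (shut) pin and let go. The job was handed in at about 14.5 s. I read the spline angle, about 21° towards the red pin, from the wrist camera, so the lever dropped in without a search by feel.

Last checks:
- **Home:** the hub stopped at the expected height, within about 0.1 mm. The largest push seen was about 11 N down and 9 N sideways, as read between moves.
- **Against the red pin:** the turning torque jumped from about 0.2 to 0.64 N m at contact. After letting go, the arm is at -69.2° (expected about -69.1°), and its centreline is 13.9 mm from the pin's centre (14.0 mm is contact).
- **Clear of everything:** the gripper is open and about 9 cm above where it held the hub.
- **Other items:** the gripper never went near the other things on the bench. I did not re-measure their positions at the end.

One disagreement: two wrist-camera estimates of where the hub sat in the grip differed by about 2.6 mm. I used the middle value, and the lever went on without resistance.

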